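Hang the thermometer through the holder above the jar

ROBOT

A 7-joint arm with a two-finger parallel gripper is mounted at the origin on the work surface. World frame = base frame: x ahead of the robot, y to its left, z up, the work surface at z = 0. Lengths are in m, angles in rad, forces in N, time in s.
With the tool pointing down it reaches from about 0.425 to 1.025 m from the base axis. Payload 9.4 kg.
Tool frame: the origin (TCP) lies at the very end of the fingers, on their centre line; the grasp point (between the pads) lies r.tcp_to_grasp behind it (r.tcp_to_grasp is the distance from the TCP to the grasp point, in m); z points along the fingers, y is the line along which they close (so a half turn about z gives the same grasp; the last joint's range is limited). The gripper opens to 85 mm and grips with 20 to 120 N. Pads are 22 mm wide; open, the fingers measure 114 mm over their backs; the gripper's body (76 mm by 85 mm) begins 54 mm behind the grasp point. The pads swing forward as they close: fully open they stand 13 mm farther back than shut.
Start: joints at [-1.37, 0.599, -0.003, 1.599, 0.002, 0.943, -0.08], TCP at [0.199, 0.697, 0.231] pointing down, gripper open.
Joint ranges: [-2.57, 2.57], [-0.35, 1.97], [-1.29, 1.29], [0.11, 2.56], [-1.05, 4.19], [0.11, 1.86], [-2.63, 2.63]. Speed limits (rad/s): [2.22, 2.22, 3.01, 3.01, 3.14, 3.14, 3.14].

INTERFACE

Orientations are given as a unit quaternion [w, x, y, z].
In Python, from rig import r gives the robot as it stands.
- The arm moves only by the tool servo_tool, never from a script. Its argument "commands" is a list of rows, each an object with "claw": the opening, from 0 (shut) to 1 (fully open); "dp": the shift along the tool's x, y, z in m, a list of three; "roll": the turn about the tool's z in degrees. A call has exactly 10 rows; each row is the pose to reach, as a shift and turn from the pose commanded when the call began, along the tool's axes at that moment; what a row does not reach only later rows make up. A row lasts 1/8 s, in which the tool goes at most 62.5 mm and 10.7 degrees, less where a joint would pass 70% of its speed; a pose out of reach is approached as far as the arm can. A call with a gripper value outside its range is refused whole. The fingers move at their own pace and stop on an object; "grip_force" is the grip in N (left out, the last holds). Time passes only in rows, so rows that repeat a pose let the fingers close, or fill a call up. It gives the time, the measured TCP pose, the force, the opening and the grip force at its end, in the units of the state.
- r.state(): the state, without advancing time (a new reading comes with each control period).
- r.camera(name): name is "scene" or "top" or "wrist"; returns the picture (420x560x3 uint8, blue, green, red); there is no depth.
- r.camera_info(name): a dict with "K" (3x3 intrinsics, pixels), "k1" (the pictures are not rectified: a ray, as slopes to the right and down, at radius r is drawn at 1 + k1 r^2 times it, then the intrinsics apply), "view" (4x4, takes a point from world to camera coordinates). Camera axes: x right, y up, looking along -z (the intrinsics and any distortion apply to the point x, -y, -z); pixel columns grow to the right and rows downward; lengths in m; the calibration is good to about 2 mm. A picture is of the moment at which its call begins: read the wrist's pose just before it. camera_info takes no time and is no camera call; for the wrist camera it gives the pose at the moment of the call.
- r.hand_in(): hands the job in; it is judged then, once.
Trained networks look in the newest picture that a camera, given by its name, has taken for a name from the list of things; names that differ only in an ending like _2 or _b are one class to them, and where a whole thing is asked for, a point or a joint stands for the part that bears it (a point fixed in the world has none). Each returns a list of dicts, best first, with "p" (0 to 1); they miss things now and then, are a little off and sometimes report something else, mostly with a low value. They report only what shows in the picture. A call takes as long as a camera call.
- r.look_for(camera, target): "box" ([left, top, right, bottom] in pixels, round what is visible of it).
- r.mark_of(camera, target): "position" ([column, row] in pixels: a listed point, or the origin of a listed thing).
The state is a dict: "time_s": time; "qpos": joint angles; "qd": joint speeds; "tau": joint torques, N m; "position": TCP position; "orientation": TCP orientation; "ft_force": force on the tool from outside, world axes, zero at the start; "torque": the same for the moment, N m; "gripper_width": finger opening in m; "grasp_force": force on a finger pad.
Only numpy, scipy, OpenCV 4.12 (cv2) and the standard library are available. Lean on these libraries where they do the work, as an engineer would, in place of code of your own. Each camera call takes 0.05 s, during which the arm holds its last target. There are 200 camera calls.

TASK

Get the science demonstration ready: take the red thermometer out of the wooden rack and put its metal stem down through the hole in the orange holder, so that it reaches into the glass jar underneath. Lower it by hand, without dropping it, until its red collar rests flat on the holder, then let go. Leave the blue stirrer hanging in the rack, the jar where it stands, and the things on the grey tray alone.

Things in the scene. Friction and masses are not known exactly. Their poses are not given: they have to be found in the camera images.
- thermometer: Loose probe thermometer, about 90 g, upright in either hole of the rack, round about its z (up). Origin: centre of the collar's underside. Above it: red collar 36 mm diameter, 6 mm thick, then red cylindrical handle 26 mm diameter, its top (white dial) 66 mm above the origin. Below: steel stem 10 mm diameter, 95 mm long, tapering to 5 mm over its last 7 mm.
- probe_tip (a point): Lower end of the thermometer's stem, on its axis, 95 mm below the collar's underside.
- stirrer: Loose blue stirrer with a ball top and a white stem, hanging in the other hole of the rack; not to be taken. Origin at the centre of its collar's underside; collar 36 mm diameter, handle 18 mm diameter with a 28 mm ball, top 66 mm above the origin, stem 95 mm down.
- rack: Fixed light-wood rack, 70 x 200 mm, 120 mm high (x by y in its own axes), two through holes of 18 mm in its 10 mm top board, at y = -55 and +55 mm; the two collars rest on its top. Origin at the centre of its underside on the table.
- stand: Fixed stand. Origin on the table straight below the holder's hole; z up. Grey base plate 12 mm thick, x = -70 to +115 mm, 130 mm wide. Steel post, 16 mm diameter, at x = +90 mm; black clamp on it (26 mm diameter, top at 156 mm) and arm carry the orange holder, a level plate 60 x 60 x 12 mm, its top 150 mm above the table.
- eyelet (a point): Centre of the holder's round hole, at the plate's top face (150 mm above the table). Vertical through hole of 18 mm diameter, 12 mm deep, with a 2 mm chamfer; the stem has 4 mm of play on each side.
- jar: Loose open glass jar, 90 mm diameter at the rim, 110 mm high, 4 mm wall, about 350 g, standing on the stand's base plate under the holder, at most some 6 mm off the hole's axis. Origin at the centre of its underside.
- colour_bottle: Bystander: green plastic bottle, 48 mm diameter, 120 mm high, on the tray. Origin at the centre of its underside.
- cup: Bystander: yellow mug, 76 mm diameter, 75 mm high, on the tray. Origin at the centre of its underside.
- game_box: Bystander: flat purple box, 100 x 100 x 35 mm, on the tray. Origin at the centre of its underside.
- tray: Fixed shallow grey tray, 160 x 460 mm, 18 mm high, 5 mm thick, beyond the work. Origin at the centre of its underside.

How it is judged:
On the way:
1. the thermometer, still held by the fingers, has been lowered through the holder's hole until its collar is within 20 mm of the holder (z of thermometer in the frame of eyelet below 0.02 m and horizontal distance between thermometer and eyelet below 0.012 m and horizontal distance between probe_tip and eyelet below 0.025 m and contact force between thermometer and the fingers above 0.5 N), for 0.05 s.
At the end, for the whole second after the job is handed in: Thermometer released, at rest, upright (0.1 rad) through the hole: collar within 4 mm of the holder's top and 8 mm of the hole's axis, tip within 15 mm of that axis and 38 mm of the jar's; jar upright (0.1 rad), moved under 25 mm; stirrer moved under 20 mm (z of thermometer in the frame of eyelet between -0.004 and 0.004 m and horizontal distance between thermometer and eyelet below 0.008 m and horizontal distance between probe_tip and eyelet below 0.015 m and horizontal distance between probe_tip and jar below 0.038 m and angle between each of thermometer, jar's own z axis and vertical below 0.1 rad and linear speed of thermometer below 0.02 m/s and distance of jar from where it was at the start of the episode below 0.025 m and distance of stirrer from where it was at the start of the episode below 0.02 m); the robot touches nothing.
It fails at once if the jar is tipped or pushed away (angle between jar's own z axis and vertical above 0.3 rad or distance of jar from where it was at the start of the episode above 0.03 m).
It fails at once if the stirrer is taken out of the rack (distance of stirrer from where it was at the start of the episode above 0.03 m).
It fails at once if a thing on the tray is moved (distance of any of colour_bottle, cup, game_box from where it was at the start of the episode above 0.03 m).
It also fails if it takes over 48 s, if anything falls off the work surface, if the arm or the gripper's body presses on something with over 40 N, if the wrist force passes 120 N, or if a joint passes its speed limit or range.

## Working session

There is one attempt and no reset: what is moved stays moved. The work goes in short steps, Python scripts to look and compute and a tool call to move; the robot and the scene stay as the last step left them, time stands still between calls to the robot, and variables do not carry over. Pictures are saved under pics/ and viewed, at most 10 in all, crops included, and the job is handed in when it is done.

Besides the shell and the picture viewer there is one more tool, called by a JSON object that holds its "name" and its "arguments", one argument or row to a line. servo_tool: Moves the arm, as the interface text tells. Its arguments: {"type":"object","properties":{"commands":{"type":"array","items":{"type":"object","properties":{"claw":{"type":"number"},"dp":{"type":"array","items":{"type":"number"}},"roll":{"type":"number"}}}},"grip_force":{"type":"number"}},"required":["commands"]}

```bash
mkdir -p pics; cat > h.py <<'E'
import numpy as np, cv2
from rig import r
from scipy.optimize import least_squares
def proj(info,P):
    P=np.atleast_2d(P); V=np.array(info['view']); c=P@V[:3,:3].T+V[:3,3]
    s=np.c_[c[:,0]/-c[:,2], -c[:,1]/-c[:,2]]
    s=s*(1+info['k1']*(s**2).sum(1,keepdims=True))
    K=np.array(info['K']); return s@K[:2,:2].T+K[:2,2]
def tri(obs,x0=(.6,0,.15)):
    f=lambda x:np.concatenate([proj(i,x)[0]-p for i,p in obs])
    s=least_squares(f,x0); return s.x, np.abs(s.fun).max()
def atz(info,p,z):
    s=least_squares(lambda x:proj(info,[x[0],x[1],z])[0]-p,[.6,0]); return s.x
E
python3 - <<'E'
from h import *
s=r.state(); print(s['time_s'],s['position'],s['orientation'],r.tcp_to_grasp)
for c in ['scene','top','wrist']:
    cv2.imwrite(f'pics/{c}0.png',r.camera(c))
O={}
for t in ['thermometer','stirrer','eyelet','jar','rack','probe_tip','stand','colour_bottle','cup','game_box']:
    for c in ['scene','top']:
        m=r.mark_of(c,t)
        print(t,c,[(np.round(a['position'],1).tolist(),round(a['p'],2)) for a in m[:2]])
        if m:O.setdefault(t,[]).append((r.camera_info(c),np.array(m[0]['position'])))
    if len(O.get(t,[]))==2: print('   ',tri(O[t]))
E
```

```text
0.0 [0.19873094 0.69673902 0.23041345] [-2.33472866e-05  1.38441515e-01  9.90370301e-01 -7.83287442e-04] 0.0187
thermometer scene [([208.5, 252.3], 0.72)]
thermometer top [([373.1, 237.8], 0.58)]
    (array([ 0.53926786, -0.172186  ,  0.10672895]), np.float64(1.3715092256053936))
stirrer scene [([171.7, 289.0], 0.73)]
stirrer top [([426.9, 240.2], 0.65)]
    (array([ 0.53157066, -0.28927094,  0.10832925]), np.float64(1.7957588250485514))
eyelet scene [([288.5, 128.5], 0.91)]
eyelet top [([178.0, 255.6], 0.89), ([344.5, 148.8], 0.19)]
    (array([0.50375555, 0.24549194, 0.15855089]), np.float64(0.7983831341974224))
jar scene [([292.8, 170.5], 0.88)]
jar top [([188.5, 257.8], 0.76)]
    (array([ 0.51056114,  0.25701626, -0.0009258 ]), np.float64(0.8640574085017647))
rack scene [([198.1, 296.8], 0.94)]
rack top [([390.5, 240.5], 0.93)]
    (array([ 0.54044202, -0.2312643 ,  0.00561961]), np.float64(1.0160773845137783))
probe_tip scene [([212.4, 274.7], 0.66)]
probe_tip top []
stand scene []
stand top [([190.7, 260.9], 0.91)]
colour_bottle scene [([312.9, 314.0], 0.93), ([211.4, 276.7], 0.62)]
colour_bottle top [([344.1, 147.6], 0.97), ([286.8, 149.2], 0.38)]
    (array([ 0.78093752, -0.12883796, -0.00759611]), np.float64(2.2080124545846616))
cup scene [([337.0, 263.7], 0.92)]
cup top [([284.3, 149.6], 0.83), ([190.5, 262.9], 0.42)]
    (array([0.77195895, 0.0182121 , 0.00575545]), np.float64(0.48116993100421723))
game_box scene [([365.4, 222.4], 0.66)]
game_box top [([217.5, 149.4], 0.97)]
    (array([ 0.77761223,  0.18436944, -0.00137101]), np.float64(0.1471473848913547))
```

View pics/scene0.png

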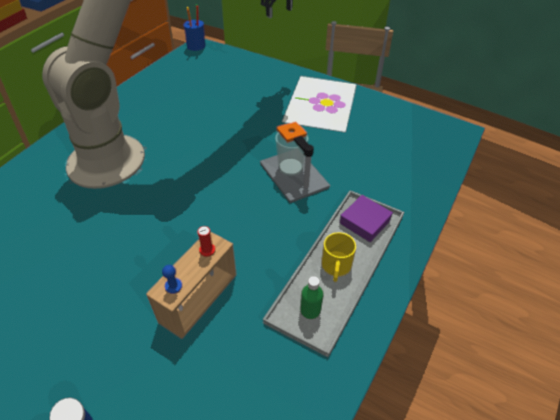

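View pics/top0.png

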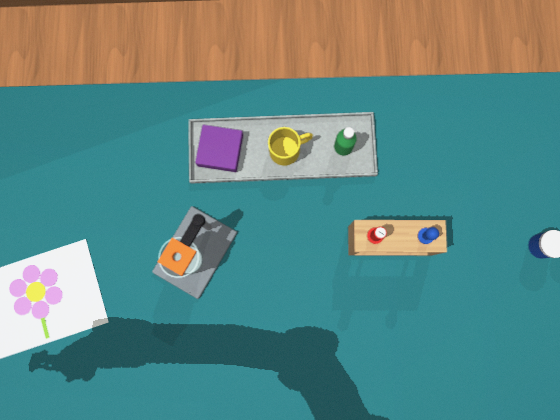

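The scene view shows the red thermometer at (208,245), the stirrer at (172,280) and the holder at (291,130). In the top view the holder hole is at (177,256), the thermometer at (375,236) and the stirrer at (428,236). I'll move over the holder first and measure with the wrist camera on the way.

{"name": "servo_tool", "arguments": {
  "commands": [
    {"claw": 1, "dp": [-0.035, -0.025, -0.01], "roll": 0},
    {"claw": 1, "dp": [-0.08, -0.055, -0.02], "roll": 0},
    {"claw": 1, "dp": [-0.13, -0.09, -0.035], "roll": 0},
    {"claw": 1, "dp": [-0.18, -0.125, -0.05], "roll": 0},
    {"claw": 1, "dp": [-0.23, -0.16, -0.06], "roll": 0},
    {"claw": 1, "dp": [-0.28, -0.195, -0.07], "roll": 0},
    {"claw": 1, "dp": [-0.33, -0.23, -0.085], "roll": 0},
    {"claw": 1, "dp": [-0.37, -0.255, -0.095], "roll": 0},
    {"claw": 1, "dp": [-0.39, -0.27, -0.1], "roll": 0},
    {"claw": 1, "dp": [-0.39, -0.27, -0.1], "roll": 0}
  ]
}}

```text
time_s: 2.4
position: [0.5013, 0.3286, 0.3318]
orientation: [0.001, 0.14, 0.99, 0.0]
ft_force: [0.1, 1.3, -0.5]
gripper_width: 0.0851
grasp_force: 0.0
```

```bash
cat >> h.py <<'E'
import pickle,os
from scipy.spatial.transform import Rotation as Rn
def Rt():
    q=r.state()['orientation']; return Rn.from_quat(np.r_[q[1:],q[0]]).as_matrix()
def tool(d): return np.round(Rt().T@np.array(d),4)
def obs(tag,targets):
    D=pickle.load(open('obs.pkl','rb')) if os.path.exists('obs.pkl') else []
    i=r.camera_info('wrist'); img=r.camera('wrist'); cv2.imwrite(f'pics/w{tag}.png',img)
    for t in targets:
        m=r.mark_of('wrist',t); print(t,[(np.round(a['position'],1).tolist(),round(a['p'],2)) for a in m[:2]])
        if m and m[0]['p']>.4: D.append((tag,t,i,np.array(m[0]['position'])))
    pickle.dump(D,open('obs.pkl','wb')); return i,img
E
python3 - <<'E'
from h import *
i,_=obs('1',['eyelet','jar'])
s=r.state(); print(s['time_s'],s['position'],s['qpos']); V=np.array(i['view']); print('cam',-V[:3,:3].T@V[:3,3], V[2,:3])
E
```

```text
eyelet [([199.9, 210.6], 0.73)]
jar [([224.7, 175.1], 0.9)]
2.55 [0.4988274  0.33181654 0.33103028] [-0.71736818  0.34853962  0.04975205  1.78129036 -0.02084156  1.01257753
  0.63511139]
cam [0.42328403 0.35114202 0.474905  ] [-0.30248227  0.08694255  0.94918147]
```

View pics/w1.png

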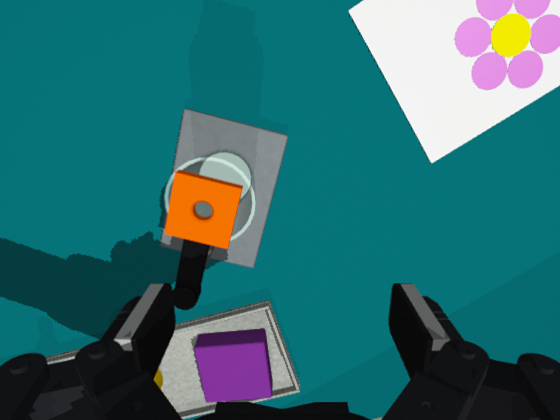

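The wrist view shows the orange holder's hole at about (203,210). Next is a second vantage point for the height.

{"name": "servo_tool", "arguments": {
  "commands": [
    {"claw": 1, "dp": [-0.01, -0.025, 0], "roll": 0},
    {"claw": 1, "dp": [-0.02, -0.06, 0], "roll": 0},
    {"claw": 1, "dp": [-0.03, -0.1, 0], "roll": 0},
    {"claw": 1, "dp": [-0.04, -0.135, 0], "roll": 0},
    {"claw": 1, "dp": [-0.045, -0.16, 0], "roll": 0},
    {"claw": 1, "dp": [-0.05, -0.17, 0], "roll": 0},
    {"claw": 1, "dp": [-0.05, -0.17, 0], "roll": 0},
    {"claw": 1, "dp": [-0.05, -0.17, 0], "roll": 0},
    {"claw": 1, "dp": [-0.05, -0.17, 0], "roll": 0},
    {"claw": 1, "dp": [-0.05, -0.17, 0], "roll": 0}
  ]
}}

```text
time_s: 3.8
position: [0.5013, 0.154, 0.3312]
orientation: [-0.0, 0.138, 0.99, -0.0]
ft_force: [0.1, 0.2, 0.3]
gripper_width: 0.0851
grasp_force: 0.0
```

```bash
cat >> h.py <<'E'
def hole(img):
    h=cv2.cvtColor(img,cv2.COLOR_BGR2HSV); m=cv2.inRange(h,(5,200,120),(18,255,255))
    cs,hi=cv2.findContours(m,cv2.RETR_CCOMP,cv2.CHAIN_APPROX_NONE)
    return [(np.round(cv2.fitEllipse(c)[0],1),cv2.contourArea(c)) for c,k in zip(cs,hi[0]) if k[3]>=0 and cv2.contourArea(c)>60]
E
python3 - <<'E'
from h import *
i,img=obs('2',['eyelet','jar','thermometer','stirrer'])
D=pickle.load(open('obs.pkl','rb')); i1=D[0][2]; im1=cv2.imread('pics/w1.png')
a,b=hole(im1),hole(img); print(a,b)
T,S=r.camera('top'),r.camera('scene'); c,d=hole(T),hole(S); print(c,d)
it,isc=r.camera_info('top'),r.camera_info('scene')
if a and b:
    print('hole',tri([(i1,a[0][0]),(i,b[0][0])])); print([atz(k,v[0][0],.15) for k,v in [(i1,a),(i,b),(it,c),(isc,d)] if v])
jb=[(o[2],o[3]) for o in D if o[1]=='jar']; print('jar',[atz(k,p,.012) for k,p in jb])
print(r.state()['position'],r.state()['time_s'])
E
```

```text
eyelet [([388.3, 161.9], 0.86), ([358.0, 138.3], 0.44)]
jar [([362.3, 137.4], 0.88)]
thermometer [([3.6, 292.8], 0.75)]
stirrer [([391.5, 161.2], 0.68), ([242.3, 353.0], 0.16)]
[(array([203.3, 209. ]), 259.0)] []Traceback (most recent call last):
  File "<stdin>", line 5, in <module>
  File "h.py", line 29, in hole
    return [(np.round(cv2.fitEllipse(c)[0],1),cv2.contourArea(c)) for c,k in zip(cs,hi[0]) if k[3]>=0 and cv2.contourArea(c)>60]
                                                                                    ~~^^^
TypeError: 'NoneType' object is not subscriptable
```

View pics/w2.png

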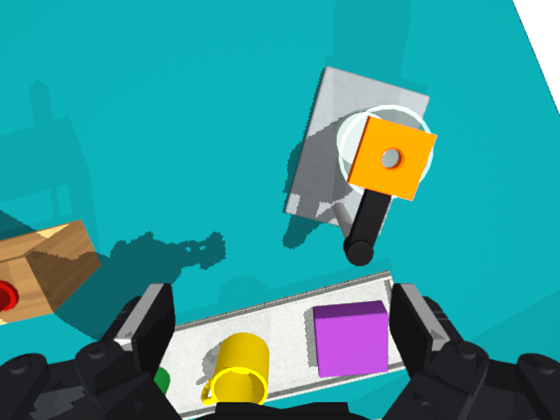

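```bash
python3 - <<'E'
import re
s=open('h.py').read()
s=s.replace("(5,200,120),(18,255,255)","(5,170,90),(18,255,255)").replace("return [(np.round(cv2.fit","return [] if hi is None else [(np.round(cv2.fit").replace(">60]",">12]")
open('h.py','w').write(s)
E
python3 - <<'E'
from h import *
D=pickle.load(open('obs.pkl','rb')); ii={o[0]:o[2] for o in D}
a,b=[hole(cv2.imread(f'pics/w{k}.png')) for k in '12']
c,d=[hole(cv2.imread(f'pics/{k}0.png')) for k in ('top','scene')]
print(a,b,c,d)
for k in '12': print('eye',[(o[3],atz(o[2],o[3],.15)) for o in D if o[0]==k and o[1]=='eyelet'])
P=[(ii['1'],a[0][0]),(ii['2'],b[0][0] if b else [388.3,161.9])]
print('hole',tri(P),[atz(k,p,.15) for k,p in P])
print('jar',[atz(o[2],o[3],.012) for o in D if o[1]=='jar'])
it,isc=r.camera_info('top'),r.camera_info('scene')
print('top eyelet',atz(it,[178,255.6],.15),[atz(it,x[0],.15) for x in c],'scene',atz(isc,[288.5,128.5],.15))
for n,t,s in [('therm',[373.1,237.8],[208.5,252.3]),('stir',[426.9,240.2],[171.7,289])]: print(n,atz(it,t,.12),atz(isc,s,.12))
E
```

```text
[(array([203.1, 209. ]), 239.0)] [] [(array([177.1, 256.4]), 78.5)] []
eye [(array([199.9, 210.6]), array([0.50488229, 0.25065986]))]
eye [(array([388.3, 161.9]), array([0.50767638, 0.2488646 ]))]
hole (array([0.5085117 , 0.25092748, 0.14029875]), np.float64(1.835982753843524)) [array([0.50426078, 0.25397841]), array([0.50767638, 0.2488646 ])]
jar [array([0.50421278, 0.25397736]), array([0.50532404, 0.25501605])]
top eyelet [0.50538618 0.24821201] [array([0.50373621, 0.25011699])] scene [0.49678991 0.25363714]
therm [ 0.53580593 -0.17194302] [ 0.54887948 -0.17756588]
stir [ 0.5276258  -0.28889216] [ 0.54102708 -0.29168331]
```

The hole is at about (391,158) in w2, and the thermometer's edge is at the left of the frame at (5,295). Moving on to the rack.

{"name": "servo_tool", "arguments": {
  "commands": [
    {"claw": 1, "dp": [-0.01, -0.025, 0], "roll": 0},
    {"claw": 1, "dp": [-0.02, -0.07, 0], "roll": 0},
    {"claw": 1, "dp": [-0.035, -0.12, 0], "roll": 0},
    {"claw": 1, "dp": [-0.05, -0.17, 0], "roll": 0},
    {"claw": 1, "dp": [-0.06, -0.215, 0], "roll": 0},
    {"claw": 1, "dp": [-0.07, -0.25, 0], "roll": 0},
    {"claw": 1, "dp": [-0.075, -0.265, 0], "roll": 0},
    {"claw": 1, "dp": [-0.075, -0.265, 0], "roll": 0},
    {"claw": 1, "dp": [-0.075, -0.265, 0], "roll": 0},
    {"claw": 1, "dp": [-0.075, -0.265, 0], "roll": 0}
  ]
}}

```text
time_s: 5.4
position: [0.501, -0.1205, 0.3312]
orientation: [-0.0, 0.137, 0.991, 0.0]
ft_force: [-0.4, 0.8, -0.6]
gripper_width: 0.0854
grasp_force: 0.0
```

```bash
sed -i 's/(18,255,255)/(23,255,255)/' h.py; python3 - <<'E'
from h import *
i,img=obs('3',['thermometer','stirrer','rack'])
D=pickle.load(open('obs.pkl','rb')); ii={o[0]:o[2] for o in D}
a,b=[hole(cv2.imread(f'pics/w{k}.png')) for k in '12']; print(a,b)
if b: print('hole',tri([(ii['1'],a[0][0]),(ii['2'],b[0][0])]),atz(ii['2'],b[0][0],.15))
for t,z in [('thermometer',.12),('stirrer',.12),('rack',0)]: print(t,[atz(o[2],o[3],z) for o in D if o[1]==t])
s=r.state();print(s['position'],s['qpos'])
E
```

```text
thermometer [([238.2, 228.9], 0.75), ([427.3, 309.7], 0.59)]
stirrer [([137.8, 254.2], 0.79)]
rack [([210.2, 207.9], 0.73)]
[(array([203.1, 209. ]), 239.0)] [(array([389.7, 157.9]), 294.5)]
hole (array([0.50595287, 0.25212378, 0.1438409 ]), np.float64(0.1591838955014282)) [0.50455387 0.25071746]
thermometer [array([ 0.54189316, -0.17466036]), array([ 0.54087926, -0.1769302 ])]
stirrer [array([0.51565   , 0.25867075]), array([ 0.53915054, -0.28566181])]
rack [array([ 0.54250535, -0.22994116])]
[ 0.50082586 -0.12142379  0.33130486] [-0.061366    0.23562039  0.23694533  1.96025712 -0.0673842   0.95311109
  1.50224878]
```

View pics/w3.png

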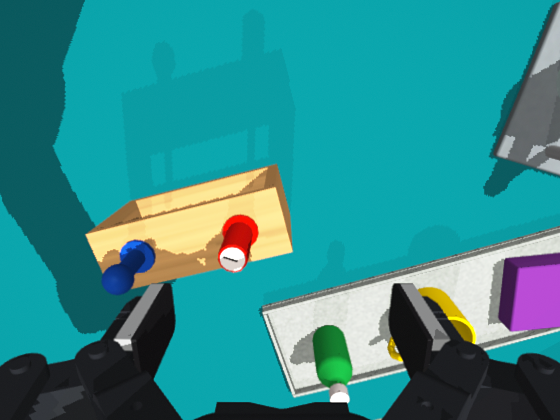

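The thermometer's collar is at (239,232) and its dial at (233,259). I'll go above it and look again.

{"name": "servo_tool", "arguments": {
  "commands": [
    {"claw": 1, "dp": [-0.01, -0.008, 0.012], "roll": 0},
    {"claw": 1, "dp": [-0.025, -0.02, 0.03], "roll": 0},
    {"claw": 1, "dp": [-0.04, -0.032, 0.05], "roll": 0},
    {"claw": 1, "dp": [-0.05, -0.04, 0.065], "roll": 0},
    {"claw": 1, "dp": [-0.053, -0.042, 0.07], "roll": 0},
    {"claw": 1, "dp": [-0.053, -0.042, 0.07], "roll": 0},
    {"claw": 1, "dp": [-0.053, -0.042, 0.07], "roll": 0},
    {"claw": 1, "dp": [-0.053, -0.042, 0.07], "roll": 0},
    {"claw": 1, "dp": [-0.053, -0.042, 0.07], "roll": 0},
    {"claw": 1, "dp": [-0.053, -0.042, 0.07], "roll": 0}
  ]
}}

```text
time_s: 6.85
position: [0.5402, -0.1768, 0.2615]
orientation: [0.0, 0.138, 0.99, 0.0]
ft_force: [-0.3, -0.6, -0.8]
gripper_width: 0.0855
grasp_force: 0.0
```

```bash
cat >> h.py <<'E'
def dial(img):
    # white pixels within the filled hull of the red blob -> centre of dial
    h=cv2.cvtColor(img,cv2.COLOR_BGR2HSV); m=cv2.inRange(h,(0,150,80),(4,255,255))|cv2.inRange(h,(172,150,80),(180,255,255))
    cs,_=cv2.findContours(m,cv2.RETR_EXTERNAL,cv2.CHAIN_APPROX_NONE); c=max(cs,key=cv2.contourArea)
    z=np.zeros_like(m); cv2.drawContours(z,[cv2.convexHull(c)],-1,255,-1); z=cv2.dilate(z,np.ones((9,9)))
    w=cv2.inRange(h,(0,0,150),(180,70,255))&z
    cs,_=cv2.findContours(w,cv2.RETR_EXTERNAL,cv2.CHAIN_APPROX_NONE); k=max(cs,key=cv2.contourArea)
    return np.round(cv2.fitEllipse(cv2.convexHull(k))[0],1),cv2.contourArea(k),cv2.boundingRect(c)
E
python3 - <<'E'
from h import *
i,img=obs('4',['thermometer','stirrer'])
D=pickle.load(open('obs.pkl','rb')); ii={o[0]:o[2] for o in D}
d3,d4=dial(cv2.imread('pics/w3.png')),dial(img); print(d3,d4)
P=[(ii['3'],d3[0]),(i,d4[0])]; print('dial',tri(P),[atz(k,p,.186) for k,p in P])
o=[(o[2],o[3]) for o in D if o[1]=='thermometer' and o[0]!='2']
print('collar',tri(o),[atz(k,p,.12) for k,p in o])
s=r.state();print(s['position'],s['time_s'],s['orientation'])
E
```

```text
thermometer [([281.7, 196.9], 0.71)]
stirrer [([152.2, 231.2], 0.95)]
(array([232.2, 258.6]), 423.5, (218, 215, 40, 53)) (array([285.1, 229.1]), 838.0, (262, 178, 45, 70))
dial (array([ 0.54293019, -0.17530623,  0.18631895]), np.float64(0.1492852051292175)) [array([ 0.54291287, -0.17541591]), array([ 0.54312869, -0.17531924])]
collar (array([ 0.54059266, -0.17671783,  0.12092893]), np.float64(0.01843994732374199)) [array([ 0.54087926, -0.1769302 ]), array([ 0.54086281, -0.1767854 ])]
[ 0.54022976 -0.17687855  0.26137572] 7.0 [ 7.78229064e-05  1.38390318e-01  9.90377763e-01 -8.55886238e-06]
```

View pics/w4.png

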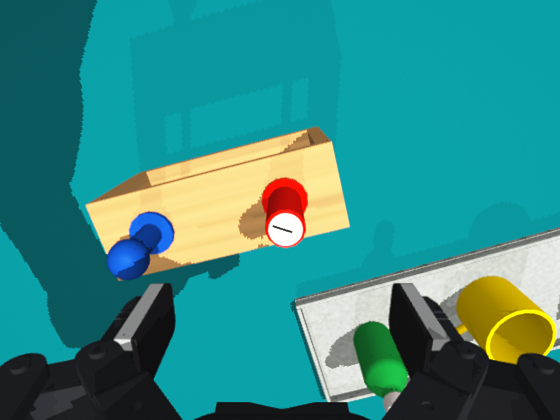

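The dial triangulates to (0.5429, -0.1753, 0.186) and the collar is consistent at z = 0.12. Descending and gripping.

{"name": "servo_tool", "arguments": {
  "commands": [
    {"claw": 1, "dp": [-0.002, 0.002, 0.008], "roll": 0},
    {"claw": 1, "dp": [-0.002, 0.002, 0.025], "roll": 0},
    {"claw": 1, "dp": [-0.002, 0.002, 0.045], "roll": 0},
    {"claw": 1, "dp": [-0.002, 0.002, 0.065], "roll": 0},
    {"claw": 1, "dp": [-0.002, 0.002, 0.085], "roll": 0},
    {"claw": 1, "dp": [-0.002, 0.002, 0.102], "roll": 0},
    {"claw": 1, "dp": [-0.002, 0.002, 0.115], "roll": 0},
    {"claw": 1, "dp": [-0.002, 0.002, 0.121], "roll": 0},
    {"claw": 1, "dp": [-0.002, 0.002, 0.121], "roll": 0},
    {"claw": 1, "dp": [-0.002, 0.002, 0.121], "roll": 0}
  ],
  "grip_force": 50
}}

```text
time_s: 8.25
position: [0.543, -0.1757, 0.1408]
orientation: [0.0, 0.138, 0.99, -0.0]
ft_force: [-0.4, 0.4, -0.2]
gripper_width: 0.0854
grasp_force: 0.0
```

{"name": "servo_tool", "arguments": {
  "commands": [
    {"claw": 0.6, "dp": [0, 0, 0], "roll": 0},
    {"claw": 0.45, "dp": [0, 0, 0], "roll": 0},
    {"claw": 0.35, "dp": [0, 0, 0], "roll": 0},
    {"claw": 0.2, "dp": [0, 0, 0], "roll": 0},
    {"claw": 0.2, "dp": [0, 0, 0], "roll": 0},
    {"claw": 0.2, "dp": [0, 0, 0], "roll": 0},
    {"claw": 0.2, "dp": [0, 0, 0], "roll": 0},
    {"claw": 0.2, "dp": [0, 0, 0], "roll": 0},
    {"claw": 0.2, "dp": [0, 0, 0], "roll": 0},
    {"claw": 0.2, "dp": [0, 0, 0], "roll": 0}
  ],
  "grip_force": 50
}}

```text
time_s: 9.5
position: [0.5428, -0.1755, 0.1405]
orientation: [0.0, 0.138, 0.99, 0.0]
ft_force: [-0.9, 1.2, 4.6]
gripper_width: 0.0246
grasp_force: 48.8
```

{"name": "servo_tool", "arguments": {
  "commands": [
    {"claw": 0.2, "dp": [0, 0, -0.004], "roll": 0},
    {"claw": 0.2, "dp": [0, 0, -0.012], "roll": 0},
    {"claw": 0.2, "dp": [0, 0, -0.028], "roll": 0},
    {"claw": 0.2, "dp": [0, 0, -0.05], "roll": 0},
    {"claw": 0.2, "dp": [0, 0, -0.075], "roll": 0},
    {"claw": 0.2, "dp": [0, 0, -0.105], "roll": 0},
    {"claw": 0.2, "dp": [0, 0, -0.13], "roll": 0},
    {"claw": 0.2, "dp": [0, 0, -0.15], "roll": 0},
    {"claw": 0.2, "dp": [0, 0, -0.16], "roll": 0},
    {"claw": 0.2, "dp": [0, 0, -0.16], "roll": 0}
  ]
}}

```text
time_s: 10.75
position: [0.5428, -0.1756, 0.3011]
orientation: [0.001, 0.138, 0.99, 0.0]
ft_force: [-0.3, 1.0, -0.7]
gripper_width: 0.0248
grasp_force: 49.0
```

```bash
python3 - <<'E'
from h import *
i=r.camera_info('wrist'); img=r.camera('wrist'); d=dial(img); s=r.state(); print(d,s['position'],s['gripper_width'],s['grasp_force'],s['ft_force'])
Ii=[]
for c in ['scene','top']:
    im=r.camera(c); Ii.append(im); 
    for t in ['thermometer','probe_tip']: print(c,t,[(np.round(a['position'],1),a['p']) for a in r.mark_of(c,t)[:2]])
    print(proj(r.camera_info(c),[[s['position'][0],s['position'][1],s['position'][2]-.021-k] for k in (0,.095)]))
print(atz(i,d[0],s['position'][2]+.045))
print(tool(np.array([.505,.2515,s['position'][2]])-s['position']))
a=Ii[0][130:340,100:380]; b=img[120:420,80:480]
a=cv2.resize(a,(400,300)); cv2.imwrite('pics/c5.png',np.hstack([a,b]))
E
```

```text
(array([281.4, 360.7]), 2848.0, (242, 232, 80, 156)) [ 0.54250509 -0.17544406  0.30029742] 0.02472389624811013 49.03606832027435 [-0.05581928  0.18953786 -0.92757344]
scene thermometer [(array([195.1, 200.2]), 0.6)]
scene probe_tip [(array([201.6, 229.7]), 0.56)]
[[197.39514386 199.22716196]
 [203.21260745 231.32749079]]
top thermometer [(array([392.1, 229.6]), 0.57)]
top probe_tip [(array([380.5, 230.3]), 0.43)]
[[388.90737975 226.15982287]
 [379.81676858 231.57018516]]
[ 0.54437561 -0.17617559]
[1.532e-01 4.003e-01 1.000e-04]
```

View pics/c5.png

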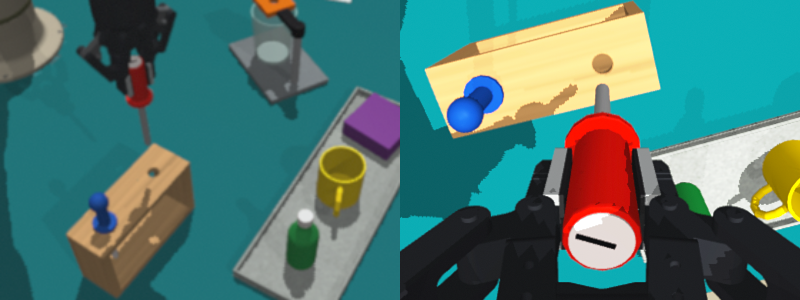

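The thermometer is held upright and out of the rack, and the stirrer hasn't moved. Carrying it to the holder.

{"name": "servo_tool", "arguments": {
  "commands": [
    {"claw": 0.2, "dp": [0.008, 0.02, 0], "roll": 0},
    {"claw": 0.2, "dp": [0.023, 0.06, 0], "roll": 0},
    {"claw": 0.2, "dp": [0.042, 0.11, 0], "roll": 0},
    {"claw": 0.2, "dp": [0.063, 0.165, 0], "roll": 0},
    {"claw": 0.2, "dp": [0.084, 0.22, 0], "roll": 0},
    {"claw": 0.2, "dp": [0.105, 0.275, 0], "roll": 0},
    {"claw": 0.2, "dp": [0.125, 0.325, 0], "roll": 0},
    {"claw": 0.2, "dp": [0.141, 0.37, 0], "roll": 0},
    {"claw": 0.2, "dp": [0.15, 0.393, 0], "roll": 0},
    {"claw": 0.2, "dp": [0.153, 0.4, 0], "roll": 0}
  ]
}}

```text
time_s: 12.35
position: [0.5047, 0.2527, 0.2998]
orientation: [-0.0, 0.137, 0.991, -0.0]
ft_force: [0.6, -1.0, -1.0]
gripper_width: 0.0249
grasp_force: 49.1
```

{"name": "servo_tool", "arguments": {
  "commands": [
    {"claw": 0.2, "dp": [0, 0, 0], "roll": 0},
    {"claw": 0.2, "dp": [0, 0, 0.003], "roll": 0},
    {"claw": 0.2, "dp": [0, 0, 0.006], "roll": 0},
    {"claw": 0.2, "dp": [0, 0, 0.01], "roll": 0},
    {"claw": 0.2, "dp": [0, 0, 0.01], "roll": 0},
    {"claw": 0.2, "dp": [0, 0, 0.01], "roll": 0},
    {"claw": 0.2, "dp": [0, 0, 0.01], "roll": 0},
    {"claw": 0.2, "dp": [0, 0, 0.01], "roll": 0},
    {"claw": 0.2, "dp": [0, 0, 0.01], "roll": 0},
    {"claw": 0.2, "dp": [0, 0, 0.01], "roll": 0}
  ]
}}

```text
time_s: 13.6
position: [0.5052, 0.2511, 0.2903]
orientation: [0.0, 0.138, 0.99, 0.0]
ft_force: [0.0, 0.4, -1.0]
gripper_width: 0.0247
grasp_force: 49.1
```

```bash
python3 - <<'E'
from h import *
i=r.camera_info('wrist'); img=r.camera('wrist'); s=r.state(); p=s['position']; print(p,s['ft_force'],s['time_s'],s['grasp_force'])
print('hole',hole(img),[(np.round(a['position'],1),a['p']) for t in ('eyelet','probe_tip') for a in r.mark_of('wrist',t)[:2]])
tz=p[2]-.0205-.095
print('tip px',proj(i,[p[0],p[1],tz]),'hole px exp',proj(i,[.505,.2515,.15]),tz, 'dial',dial(img)[0],atz(i,dial(img)[0],p[2]+.0455))
S=r.camera('scene'); print('scene',hole(S),[(t,np.round(a['position'],1),a['p']) for t in ('eyelet','probe_tip') for a in r.mark_of('scene',t)[:2]],proj(r.camera_info('scene'),[[.505,.2515,.15],[p[0],p[1],tz]]))
a=cv2.resize(S[70:190,210:370],(400,300)); b=cv2.resize(img[110:335,160:460],(400,300))
cv2.imwrite('pics/c6.png',np.hstack([a,b]))
E
```

```text
[0.50524251 0.25107776 0.29031622] [ 0.58937417  0.4329867  -0.39988872] 13.65 49.11848723888397
hole [] [(array([281.2, 199.7]), 0.87), (array([281.9, 205.4]), 0.57)]
tip px [[281.48180434 206.20618502]] hole px exp [[281.90187056 196.25532235]] 0.17481622267620214 dial [281.1 360.7] [0.26562096 0.32020571]
scene [(array([291.3, 131. ]), 12.5), (array([142.1,  50.5]), 174.5)] [('eyelet', array([290. , 129.8]), 0.66), ('eyelet', array([342.4, 266.7]), 0.21), ('probe_tip', array([292.1, 122. ]), 0.55), ('probe_tip', array([198.3, 297.7]), 0.34)] [[290.73345509 129.8812203 ]
 [290.98017957 122.53344278]]
```

View pics/c6.png

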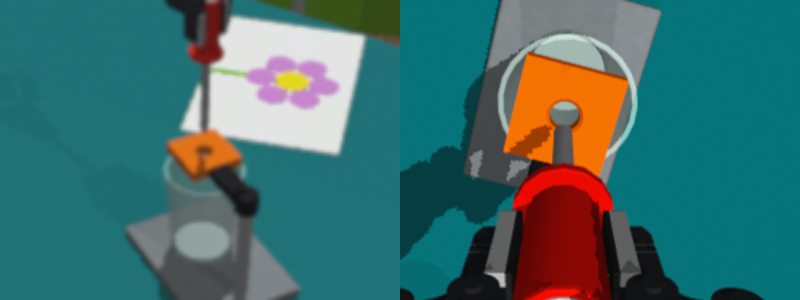

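The tip lies over the hole: in the wrist view the hole centre is at about (283,195.5), against (282,196) expected. Lowering.

{"name": "servo_tool", "arguments": {
  "commands": [
    {"claw": 0.2, "dp": [0, 0, 0.004], "roll": 0},
    {"claw": 0.2, "dp": [0, 0, 0.01], "roll": 0},
    {"claw": 0.2, "dp": [0, 0, 0.016], "roll": 0},
    {"claw": 0.2, "dp": [0, 0, 0.022], "roll": 0},
    {"claw": 0.2, "dp": [0, 0, 0.028], "roll": 0},
    {"claw": 0.2, "dp": [0, 0, 0.034], "roll": 0},
    {"claw": 0.2, "dp": [0, 0, 0.04], "roll": 0},
    {"claw": 0.2, "dp": [0, 0, 0.045], "roll": 0},
    {"claw": 0.2, "dp": [0, 0, 0.045], "roll": 0},
    {"claw": 0.2, "dp": [0, 0, 0.045], "roll": 0}
  ]
}}

```text
time_s: 15.15
position: [0.5053, 0.2512, 0.2454]
orientation: [0.0, 0.138, 0.99, 0.0]
ft_force: [-0.5, 0.2, -0.7]
gripper_width: 0.0251
grasp_force: 49.1
```

{"name": "servo_tool", "arguments": {
  "commands": [
    {"claw": 0.2, "dp": [0, 0, 0.006], "roll": 0},
    {"claw": 0.2, "dp": [0, 0, 0.014], "roll": 0},
    {"claw": 0.2, "dp": [0, 0, 0.024], "roll": 0},
    {"claw": 0.2, "dp": [0, 0, 0.034], "roll": 0},
    {"claw": 0.2, "dp": [0, 0, 0.044], "roll": 0},
    {"claw": 0.2, "dp": [0, 0, 0.054], "roll": 0},
    {"claw": 0.2, "dp": [0, 0, 0.061], "roll": 0},
    {"claw": 0.2, "dp": [0, 0, 0.065], "roll": 0},
    {"claw": 0.2, "dp": [0, 0, 0.065], "roll": 0},
    {"claw": 0.2, "dp": [0, 0, 0.065], "roll": 0}
  ]
}}

```text
time_s: 16.4
position: [0.5054, 0.2512, 0.1806]
orientation: [0.0, 0.138, 0.99, 0.0]
ft_force: [-0.4, -0.6, -0.0]
gripper_width: 0.0253
grasp_force: 49.1
```

```bash
python3 - <<'E'
from h import *
img=r.camera('wrist'); s=r.state(); print(s['position'],s['ft_force'])
S=r.camera('scene'); a=cv2.resize(S[70:190,210:370],(400,300),interpolation=cv2.INTER_CUBIC); b=cv2.resize(img[110:335,160:460],(400,300))
cv2.imwrite('pics/c7.png',np.hstack([a,b]))
E
```

```text
[0.5054094  0.25117504 0.18060602] [-0.33943074  0.23622869 -1.72750071]
```

View pics/c7.png

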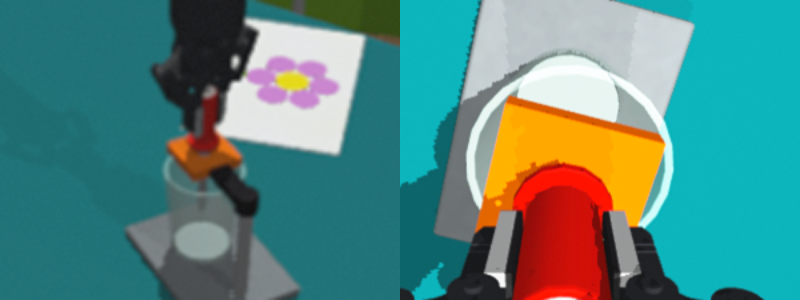

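The stem is through the hole and inside the jar, with the collar about 10 mm above the holder. Lowering slowly to contact.

{"name": "servo_tool", "arguments": {
  "commands": [
    {"claw": 0.2, "dp": [0, 0, 0.002], "roll": 0},
    {"claw": 0.2, "dp": [0, 0, 0.004], "roll": 0},
    {"claw": 0.2, "dp": [0, 0, 0.006], "roll": 0},
    {"claw": 0.2, "dp": [0, 0, 0.007], "roll": 0},
    {"claw": 0.2, "dp": [0, 0, 0.008], "roll": 0},
    {"claw": 0.2, "dp": [0, 0, 0.0085], "roll": 0},
    {"claw": 0.2, "dp": [0, 0, 0.009], "roll": 0},
    {"claw": 0.2, "dp": [0, 0, 0.0095], "roll": 0},
    {"claw": 0.2, "dp": [0, 0, 0.0095], "roll": 0},
    {"claw": 0.2, "dp": [0, 0, 0.0095], "roll": 0}
  ]
}}

```text
time_s: 17.75
position: [0.5052, 0.2511, 0.1708]
orientation: [0.0, 0.138, 0.99, 0.0]
ft_force: [-0.5, -0.0, -0.4]
gripper_width: 0.0249
grasp_force: 49.1
```

{"name": "servo_tool", "arguments": {
  "commands": [
    {"claw": 0.2, "dp": [0, 0, 0.0003], "roll": 0},
    {"claw": 0.2, "dp": [0, 0, 0.0006], "roll": 0},
    {"claw": 0.2, "dp": [0, 0, 0.0009], "roll": 0},
    {"claw": 0.2, "dp": [0, 0, 0.0012], "roll": 0},
    {"claw": 0.2, "dp": [0, 0, 0.0015], "roll": 0},
    {"claw": 0.2, "dp": [0, 0, 0.0015], "roll": 0},
    {"claw": 0.2, "dp": [0, 0, 0.0015], "roll": 0},
    {"claw": 0.2, "dp": [0, 0, 0.0015], "roll": 0},
    {"claw": 0.2, "dp": [0, 0, 0.0015], "roll": 0},
    {"claw": 0.2, "dp": [0, 0, 0.0015], "roll": 0}
  ]
}}

```text
time_s: 19.0
position: [0.5053, 0.2511, 0.1705]
orientation: [0.0, 0.138, 0.99, 0.0]
ft_force: [-4.2, -2.3, 13.8]
gripper_width: 0.0249
grasp_force: 50.4
```

Contact: the TCP stopped at z = 0.1705 with 14 N upward. I'll relax the preload and open.

{"name": "servo_tool", "arguments": {
  "commands": [
    {"claw": 0.2, "dp": [0, 0, -0.0005], "roll": 0},
    {"claw": 0.2, "dp": [0, 0, -0.001], "roll": 0},
    {"claw": 0.35, "dp": [0, 0, -0.001], "roll": 0},
    {"claw": 0.45, "dp": [0, 0, -0.001], "roll": 0},
    {"claw": 0.6, "dp": [0, 0, -0.001], "roll": 0},
    {"claw": 0.75, "dp": [0, 0, -0.001], "roll": 0},
    {"claw": 0.9, "dp": [0, 0, -0.001], "roll": 0},
    {"claw": 0.9, "dp": [0, 0, -0.001], "roll": 0},
    {"claw": 0.9, "dp": [0, 0, -0.001], "roll": 0},
    {"claw": 0.9, "dp": [0, 0, -0.001], "roll": 0}
  ]
}}

```text
time_s: 20.25
position: [0.5052, 0.2511, 0.1703]
orientation: [0.0, 0.138, 0.99, -0.0]
ft_force: [-1.5, -0.0, -0.1]
gripper_width: 0.077
grasp_force: 0.0
```

{"name": "servo_tool", "arguments": {
  "commands": [
    {"claw": 0.9, "dp": [0, 0, -0.005], "roll": 0},
    {"claw": 0.9, "dp": [0, 0, -0.015], "roll": 0},
    {"claw": 0.9, "dp": [0, 0, -0.03], "roll": 0},
    {"claw": 0.9, "dp": [0, 0, -0.05], "roll": 0},
    {"claw": 0.9, "dp": [0, 0, -0.07], "roll": 0},
    {"claw": 0.9, "dp": [0, 0, -0.09], "roll": 0},
    {"claw": 0.9, "dp": [0, 0, -0.11], "roll": 0},
    {"claw": 0.9, "dp": [0, 0, -0.12], "roll": 0},
    {"claw": 0.9, "dp": [0, 0, -0.12], "roll": 0},
    {"claw": 0.9, "dp": [0, 0, -0.12], "roll": 0}
  ]
}}

```text
time_s: 21.5
position: [0.5049, 0.2509, 0.2898]
orientation: [-0.0, 0.138, 0.99, -0.0]
ft_force: [-0.1, 0.8, -0.7]
gripper_width: 0.0767
grasp_force: 0.0
```

```bash
python3 - <<'E'
from h import *
i=r.camera_info('wrist'); img=r.camera('wrist'); s=r.state(); print(s['position'],s['ft_force'],s['time_s'])
d=dial(img)[0]; print('dial',d,atz(i,d,.216))
m=r.mark_of('wrist','thermometer'); print('collar',[(atz(i,a['position'],.15),a['p']) for a in m[:1]])
S=r.camera('scene'); a=cv2.resize(S[70:190,210:370],(400,300),interpolation=cv2.INTER_CUBIC); b=cv2.resize(img[110:335,160:460],(400,300))
cv2.imwrite('pics/c8.png',np.hstack([a,b]))
E
```

```text
[0.50488665 0.25089048 0.28960701] [ 0.87218428 -0.46206113 -0.1816541 ] 21.55
dial [282.2 227.7] [0.50567407 0.25107734]
collar [(array([0.50352428, 0.24953797]), 0.78)]
```

View pics/c8.png

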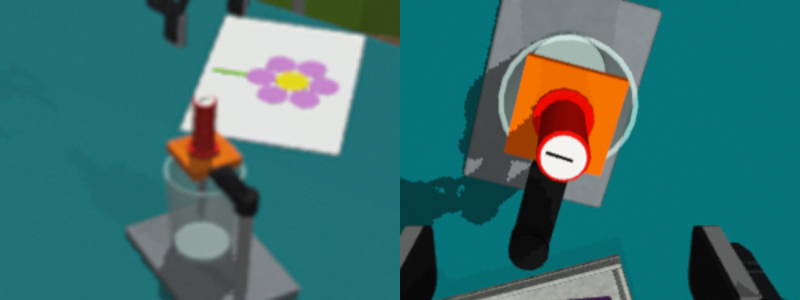

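The thermometer stands upright with its collar flat on the holder, the jar is in place and the gripper is clear.

```bash
python3 -c "
from rig import r
print(r.hand_in())"
```

```text
the job is handed in; nothing more can be done
None
```

The thermometer is seated upright in the orange holder with its stem in the jar, released, and the job was handed in at about 21.6 s; the judge gave no verdict.

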